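# Click the traverser round to the tank engine's road

## Task

The tank engine is due out, so bring the traverser to it: with a fingertip, flick the thumbwheel on the front edge of the board round by its rim until the sliding deck is lined up with the road on which the tank engine stands, with the wheel resting in its click. Work the deck by the wheel only, not by pushing the deck itself, and leave the engine, the wagons and everything else standing where they are.

Things in the scene. Friction and masses are not known exactly. Their poses are not given: they have to be found in the camera images.
- tank_engine: the steam tank engine, the only engine on the board, 112 x 34 x 55 mm, with round boiler, chimney, dome and cab. It stands loose on one of the parallel roads, two or three roads left or right of the middle one, chimney towards the traverser. Origin: its middle, at rail-top height; x along its road, away from the traverser.
- deck: the traverser deck: a sliding bridge with one track, 120 (along the track) x 42 mm, in a shallow pit. It slides sideways (own y) and starts at the middle road. Geared to the thumbwheel without slack. Origin: middle of the deck, 18 mm below its rail tops; x along its track, towards the roads; y to the left as seen from the robot.
- middle_road (a point): where the middle one of nine parallel roads meets the far edge of the pit, at rail-top height (66 mm above the table). The roads are 45 mm apart, four on each side of this one; x along the roads away from the robot, y to the left, fixed to the board.
- thumbwheel (a joint): angle of the thumbwheel (rad), 0 at the start, up to four clicks each way. Positive: clockwise from above; its front edge and the deck both go left (+y). One click is 0.785 rad (45 deg) = one road, 45 mm of deck travel. A detent holds each click: pushed past half a click (about 2.5 N at the rim, more when fast) it snaps on by itself; pushed less it falls back.
- wheel_axis (a point): centre of the thumbwheel, mid thickness, 70 mm above the table. Fixed to the board, does not turn: z up, x square into the board's front face, y left along it. The black wheel lies flat, 12 mm thick (64 to 76 mm above the table), on the board's front edge: the front half overhangs bare table, the board's upright front face lies under the axis. A strap and nut over its hub, up to 86 mm high, reach 8 mm forward of the axis.
- wheel_edge (a point): foremost middle of the wheel's edge, 41 mm in front of the axis; axes as wheel_axis. The wheel is a 66 mm disc with 8 round lobes 12 mm wide, centred 41 mm from the axis (94 mm over the lobes; gaps 19 mm wide). Resting in a click, a gap lies at this point and the nearest lobes stand 22.5 deg to either side: 16 mm to left and right, 38 mm forward of the axis.
- board: the traverser board, a fixed plywood block 340 x 460 mm, 60 mm high, carrying pit, deck and roads, with the thumbwheel on its front edge to the right of the middle. Rail tops 66 mm, lamp hut at front left 94 mm above the table. Origin: 205 mm behind the front face, mid width, at table height; x away from the robot, y left.
- coach: a coach with side windows and a flat-domed roof, 114 x 36 x 53 mm, loose on another road. Bystander. Origin: its middle, at rail-top height.
- brake_van: a goods brake van with an open veranda under the roof at each end, 112 x 35 x 58 mm, loose on another road. Bystander. Origin: its middle, at rail-top height.
- open_wagon: an open-topped goods wagon with high sides, 98 x 35 x 42 mm, loose on another road. Bystander. Origin: its middle, at rail-top height.
- low_wagon: a low-sided open wagon, 98 x 35 x 27 mm, loose on the road next to the middle one. Bystander. Origin: its middle, at rail-top height.
- oil_bottle: a small amber oil bottle, 28 mm across, 85 mm high, on the table in front of the board, 130 mm or more to the left of the thumbwheel's axis. Bystander. Origin: centre of its underside.
- track_rubber: a brown rail-cleaning rubber block, 50 x 25 x 12 mm, on the table in front of the board, to the right of the thumbwheel. Bystander. Origin: centre of its underside.
- mug: a white mug, 80 mm across, 90 mm high, on the table. Bystander. Origin: centre of its underside.
- screwdriver: a screwdriver, 160 mm long, lying on the table. Bystander. Origin: mid length, at its underside.

How it is judged:
By the outcome, as a careful person would: the job done as asked, in the order asked, and still so for the second after the job is handed in, with the robot touching nothing.
It also fails if it takes over 38 s, if anything falls off the work surface, if the arm or the gripper's body presses on something with over 40 N, if the wrist force passes 120 N, or if a joint passes its speed limit or range.

## Robot

A 6-joint arm with a two-finger parallel gripper is mounted at the origin on the work surface. World frame = base frame: x ahead of the robot, y to its left, z up, the work surface at z = 0. Lengths are in m, angles in degrees, forces in N, time in s.
With the tool pointing down it reaches from about 0.35 to 0.875 m from the base axis. Payload 4.2 kg.
Tool frame: the origin (TCP) lies on the centre line of the jaws, within the pads' length; the fingertips stand 11 mm ahead of it and the grasp point (between the pads) lies 8 mm behind it; z points along the fingers, y is the line along which they close (so a half turn about z gives the same grasp; the last joint's range is limited). The gripper opens to 87 mm and grips with 3 to 60 N. Pads are 19 mm wide; open, the fingers measure 117 mm over their backs; the gripper's body (75 mm by 190 mm) begins 51 mm behind the grasp point.
Start: joints at [84.718, 22.042, 0.453, 0, -68.411, -14.817], TCP at [0.215, 0.587, 0.203] pointing down, gripper open.
Joint ranges: [-179.83, 179.83], [-69.29, 118.12], [-61.27, 80.66], [-181.25, 117.63], [-171.15, -9.14], [-177.46, 177.46]. Speed limits (degrees/s): [159.86, 159.86, 180, 180, 180, 180].

## Interface

Orientations are given as a 3x3 rotation matrix whose columns are the frame's x, y, z axes.
In Python, from station import r gives the robot as it stands.
- The arm moves only by the tool servo_tool, never from a script. Its argument "commands" is a list that holds one entry, the list of rows, each a list of 7 numbers: the closure, from 0 (fully open) to 1 (shut), then the shift along the tool's x, y, z in mm, then the turn, a rotation vector about the tool's x, y, z in rad. In form: [[[claw, x, y, z, ax, ay, az], ...]]. A call has exactly 5 rows; each row is the pose to reach, as a shift and turn from the pose commanded when the call began, along the tool's axes at that moment; what a row does not reach only later rows make up. A row lasts 1/10 s, in which the tool goes at most 50 mm and 8.59 degrees, less where a joint would pass 70% of its speed; a pose out of reach is approached as far as the arm can. A call with a gripper value outside its range is refused whole. The fingers move at their own pace and stop on an object; the grip force is fixed at half the most. Time passes only in rows, so rows that repeat a pose let the fingers close, or fill a call up. It gives the time, the measured TCP pose, the force, the opening and the grip force at its end, in the units of the state.
- r.sense(): the state, without advancing time (a new reading comes with each control period).
- r.capture(name): name is "side" or "top" or "wrist"; returns a dict with "pixels" (400x640x3 uint8, red, green, blue), "camera_matrix" (3x3 intrinsics, pixels), "R" (3x3) and "t" (3): a world point X has camera coordinates R X + t. Camera axes: x right, y down, z forward; pixel columns grow to the right and rows downward; lengths in m; the calibration is good to about 2 mm. The wrist camera is an equidistant fisheye: a pixel r from the principal point sees the ray r / f radians off the axis. A picture is of the moment at which its call begins. There is no depth.
- r.finish_job(): hands the job in; it is judged then, once.
The state is a dict: "time_s": time; "joints": joint angles; "joint_velocities": joint speeds; "effort": joint torques, N m; "tcp_pos": TCP position; "ee_rot": TCP orientation; "wrist_force": force on the tool from outside, world axes, zero at the start; "moment": the same for the moment, N m; "gripper_width": opening from 0.0 (shut) to 1.0 (fully open); "gripper_force": force on a finger pad.
Only numpy, scipy, OpenCV 4.12 (cv2) and the standard library are available. Lean on these libraries where they do the work, as an engineer would, in place of code of your own. Each camera call takes 0.05 s, during which the arm holds its last target. There are 200 camera calls.

## Working session

There is one attempt and no reset: what is moved stays moved. The work goes in short steps, Python scripts to look and compute and a tool call to move; the robot and the scene stay as the last step left them, time stands still between calls to the robot, and variables do not carry over. Pictures are saved under pics/ and viewed, at most 10 in all, crops included, and the job is handed in when it is done.

Besides the shell and the picture viewer there is one more tool, called after "Emit:" as name(argument=value, ...) on one line, values as JSON. servo_tool: Moves the arm, as the interface text tells. Its arguments: {"type":"object","properties":{"commands":{"type":"array","items":{"type":"array","items":{"type":"array","items":{"type":"number"}}}}},"required":["commands"]}

```bash
mkdir -p pics
python3 - <<'E'
from station import r
import cv2,pickle
d={}
for n in("top","side"):
    c=r.capture(n);d[n]=c;cv2.imwrite(f"pics/{n}0.png",c["pixels"][:,:,::-1]);print(n,c["camera_matrix"],c["R"],c["t"])
pickle.dump(d,open("c0.pkl","wb"));print(r.sense())
E
```

```text
top [[500.68983828   0.         323.3862026 ]
 [  0.         500.68983828 190.43218284]
 [  0.           0.           1.        ]] [[-0.01080624 -0.99985792 -0.01293701]
 [-0.99703503  0.01175966 -0.07604514]
 [ 0.07618647  0.01207689 -0.99702045]] [0.04901534 0.55350029 1.34474253]
side [[425.39124598   0.         318.40526438]
 [  0.         425.39124598 203.51818496]
 [  0.           0.           1.        ]] [[-0.99901098 -0.04229873 -0.01370678]
 [-0.02288994  0.75352136 -0.65702482]
 [ 0.03811966 -0.65606127 -0.75374432]] [0.53586764 0.02481516 1.1604109 ]
{'time_s': 0.1, 'joints': array([ 8.47174315e+01,  2.20874001e+01,  3.87434395e-01, -2.61276849e-02,
       -6.84133668e+01, -1.48165837e+01]), 'joint_velocities': array([ 0.02120315, -0.10668761,  0.19178704,  0.09151741, -0.0375903 ,
        0.15595555]), 'effort': array([-4.83803396e-04, -3.91688204e+01,  1.87934947e+01,  4.23187181e+00,
        1.34737426e-02, -7.30353872e-05]), 'tcp_pos': array([0.21456014, 0.58638639, 0.20175476]), 'ee_rot': array([[ 9.39041555e-01, -3.43803131e-01, -6.04338053e-04],
       [-3.43803649e-01, -9.39039575e-01, -1.93054712e-03],
       [ 9.62307979e-05,  2.02063760e-03, -9.99997954e-01]]), 'wrist_force': array([-0.13973129,  0.10898849,  0.05739348]), 'moment': array([-0.01377208, -0.01134975, -0.02431275]), 'gripper_force': 0.0, 'gripper_width': 1.0061234898123073}
```

View pics/top0.png

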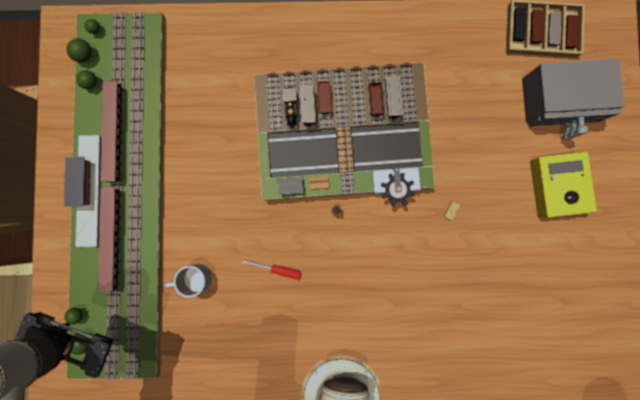

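View pics/side0.png

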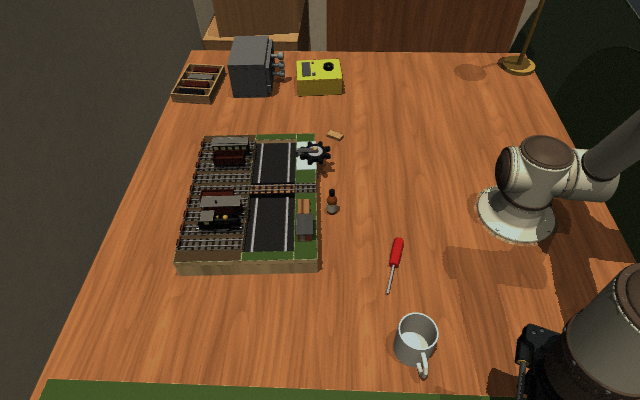

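The top view shows the board (255–433, 63–200), the wheel at about (398,188), the deck at about (345,150), and the engine (black, brass dome) at about (291,108), which is on the left. I'll zoom in to count roads.

```bash
cat > h.py <<'E'
import numpy as np
def ray(c,u,v,z):
    K,R,t=c["camera_matrix"],np.array(c["R"]),np.array(c["t"])
    d=R.T@np.linalg.solve(K,[u,v,1.]);o=-R.T@t
    return o+d*(z-o[2])/d[2]
def proj(c,X):
    p=c["R"]@np.array(X)+c["t"];p=c["camera_matrix"]@p;return p[:2]/p[2]
E
python3 - <<'E'
import pickle,cv2,numpy as np
from h import *
d=pickle.load(open("c0.pkl","rb"));c=d["top"]
im=c["pixels"][55:215,245:470,::-1]
cv2.imwrite("pics/crop.png",cv2.resize(im,None,fx=3.5,fy=3.5,interpolation=cv2.INTER_CUBIC))
# wheel: dark low-saturation pixels near (398,188)
g=c["pixels"].max(2);m=np.zeros_like(g);m[168:212,375:422]=(g[168:212,375:422]<60)
n,l,s,ce=cv2.connectedComponentsWithStats(m);k=1+np.argmax(s[1:,4]);print(s[k],ce[k])
for uv in((398,188),ce[k]):print(ray(c,*uv,.07))
for uv in((345,130),(347,190)):print(ray(c,*uv,.066))
print("engine",ray(c,291,108,.1)," bottle",ray(c,337,211,.08),"rubber",ray(c,452,211,.01))
E
```

```text
[389 174  25  31 112] [402.08035714 193.94642857]
[ 0.55440034 -0.15391621  0.07      ]
[ 0.53861977 -0.1642578   0.07      ]
[ 0.71127035 -0.01706672  0.066     ]
[ 0.55101888 -0.02008225  0.066     ]
engine [0.76443373 0.12387563 0.1       ]  bottle [0.49545213 0.00720379 0.08      ] rubber [ 0.49435722 -0.30808612  0.01      ]
```

View pics/crop.png

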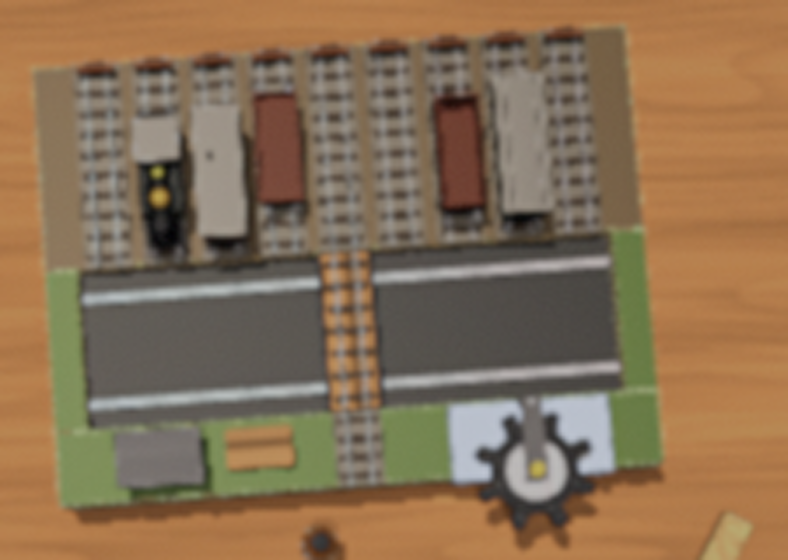

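The crop shows nine road buffers at x≈97…565. The middle one (330) lines up with the deck, and the engine is on the second from the left, so it stands three roads left (+3 clicks). Next I'll fix the wheel axis and the board's yaw.

Run:
```python
import pickle,cv2,numpy as np
from h import *
d=pickle.load(open("c0.pkl","rb"));c=d["top"];s=d["side"]
P=lambda x,y:(245+x/3.5-.36,55+y/3.5-.36)
a=ray(c,*P(62,506),.06);b=ray(c,*P(660,465),.06);print("front",a,b,"yaw",np.degrees(np.arctan2(-(a-b)[0],(a-b)[1])))
a=ray(c,*P(97,68),.07);b=ray(c,*P(565,33),.07);print("back yaw",np.degrees(np.arctan2(-(a-b)[0],(a-b)[1])),a,b)
# nut: yellow
def yel(im,box):
    x0,y0,x1,y1=box;h=cv2.cvtColor(im,cv2.COLOR_RGB2HSV)[y0:y1,x0:x1].astype(int)
    m=(h[...,0]>20)&(h[...,0]<36)&(h[...,1]>100)&(h[...,2]>110);v,u=np.nonzero(m);return u.mean()+x0,v.mean()+y0,len(u)
u=yel(c["pixels"],(385,178,412,200));print("nut",u,ray(c,*u[:2],.085))
t=s["pixels"][130:190,290:350,::-1];cv2.imwrite("pics/sidew.png",cv2.resize(t,None,fx=8,fy=8,interpolation=cv2.INTER_CUBIC))
A=ray(c,*u[:2],.085);print("nut in side",proj(s,A))
print("wheel c",ray(c,*P(536,470),.072))
```

```text
front [0.52963049 0.20439063 0.06      ] [ 0.55542755 -0.2482672   0.06      ] yaw 3.2617698047810992
back yaw 3.511946328751536 [0.86492198 0.17566777 0.07      ] [ 0.88692404 -0.18283595  0.07      ]
nut (np.float64(398.2857142857143), np.float64(188.5), 14) [ 0.55189616 -0.15257028  0.085     ]
nut in side [314.84335745 148.09227784]
wheel c [ 0.55181268 -0.15301958  0.072     ]
```

Emit:
servo_tool(commands=[[[0,-3,-50,0,0,0,0],[0,-6,-100,0,0,0,0],[0,-9,-150,0,0,0,0],[0,-12,-200,0,0,0,0],[0,-15,-250,0,0,0,0]]])

```text
time_s: 0.6
tcp_pos: [0.2851, 0.8221, 0.2021]
ee_rot: [[0.939, -0.344, -0.0], [-0.344, -0.939, -0.001], [0.0, 0.001, -1.0]]
wrist_force: [-0.2, 2.5, 1.0]
gripper_width: 1.002
gripper_force: 0.0
```

The tool's +y points towards world −y, so I went the wrong way, through free air. I'm reversing towards the wheel now.

Emit:
servo_tool(commands=[[[0,25,43,0,0,0,0],[0,50,86,0,0,0,0],[0,75,129,0,0,0,0],[0,100,172,0,0,0,0],[0,125,215,0,0,0,0]]])

```text
time_s: 1.1
tcp_pos: [0.3284, 0.5739, 0.2017]
ee_rot: [[0.939, -0.344, -0.0], [-0.344, -0.939, -0.002], [0.0, 0.002, -1.0]]
wrist_force: [0.5, -0.4, 0.7]
gripper_width: 1.0
gripper_force: 0.0
```

Emit:
servo_tool(commands=[[[0,25,43,0,0,0,0],[0,50,86,0,0,0,0],[0,75,129,0,0,0,0],[0,100,172,0,0,0,0],[0,125,215,0,0,0,0]]])

```text
time_s: 1.6
tcp_pos: [0.3714, 0.3288, 0.2028]
ee_rot: [[0.939, -0.343, -0.0], [-0.343, -0.939, -0.001], [-0.0, 0.001, -1.0]]
wrist_force: [0.9, -1.2, 0.9]
gripper_width: 1.002
gripper_force: 0.0
```

Emit:
servo_tool(commands=[[[0,25,43,0,0,0,0],[0,50,86,0,0,0,0],[0,75,129,0,0,0,0],[0,100,172,0,0,0,0],[0,125,215,0,0,0,0]]])

```text
time_s: 2.1
tcp_pos: [0.4147, 0.0843, 0.2031]
ee_rot: [[0.939, -0.343, 0.0], [-0.343, -0.939, 0.0], [0.0, -0.0, -1.0]]
wrist_force: [1.1, -0.1, 0.4]
gripper_width: 1.001
gripper_force: 0.0
```

Emit:
servo_tool(commands=[[[0,25,43,0,0,0,-0.1],[0,50,86,0,0,0,-0.2],[0,75,129,0,0,0,-0.3],[0,100,172,0,0,0,-0.41],[0,125,215,0,0,0,-0.41]]])

```text
time_s: 2.6
tcp_pos: [0.458, -0.1585, 0.203]
ee_rot: [[0.998, 0.061, -0.0], [0.061, -0.998, 0.0], [-0.0, -0.0, -1.0]]
wrist_force: [2.1, 1.1, -0.3]
gripper_width: 1.0
gripper_force: 0.0
```

Emit:
servo_tool(commands=[[[0,9,40,0,0,0,0],[0,18,80,0,0,0,0],[0,18,80,40,0,0,0],[0,18,80,80,0,0,0],[0,18,80,80,0,0,0]]])

```text
time_s: 3.1
tcp_pos: [0.4761, -0.2345, 0.1175]
ee_rot: [[0.998, 0.057, -0.013], [0.057, -0.998, 0.004], [-0.013, -0.005, -1.0]]
wrist_force: [-0.8, -0.2, 0.0]
gripper_width: 1.0
gripper_force: 0.0
```

Run:
```python
from station import r
import cv2,pickle
d={}
for n in("top","wrist"):
    c=r.capture(n);d[n]=c
pickle.dump(d,open("c1.pkl","wb"))
im=d["top"]["pixels"][120:270,330:510,::-1]
cv2.imwrite("pics/t1.png",cv2.resize(im,None,fx=4,fy=4,interpolation=cv2.INTER_CUBIC))
cv2.imwrite("pics/w1.png",d["wrist"]["pixels"][:,:,::-1])
s=r.sense();print(s["tcp_pos"],s["wrist_force"]);print(d["wrist"]["camera_matrix"],d["wrist"]["R"],d["wrist"]["t"])
```

```text
[ 0.48100477 -0.23560719  0.12333428] [ 0.01988658 -0.01211369  0.36729182]
[[309.70691629   0.         321.74994617]
 [  0.         309.70691629 199.59611082]
 [  0.           0.           1.        ]] [[ 0.05899709 -0.99825601 -0.00207075]
 [-0.96672609 -0.05765067  0.24923297]
 [-0.24891769 -0.01270217 -0.96844135]] [-0.26405592  0.43836731  0.42552682]
```

View pics/w1.png

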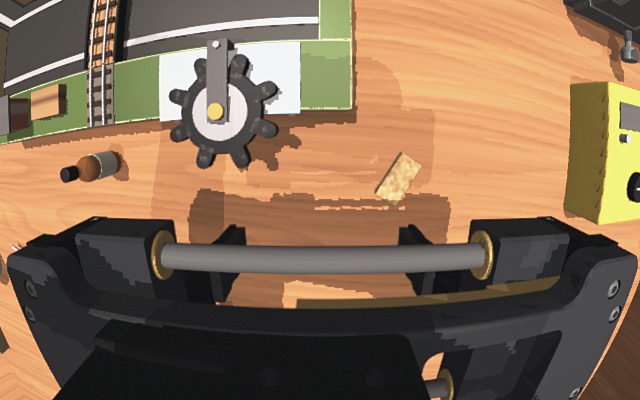

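The wrist view shows the wheel with its nut at (215,111) and front lobes at about (205,160) and (241,158). The open fingertips are at about (235,235) and (405,235), and the bottle and rubber are well clear.

Run:
```python
import pickle,numpy as np
d=pickle.load(open("c1.pkl","rb"));c=d["wrist"];K=c["camera_matrix"];R=c["R"];t=c["t"]
def fray(u,v,z):
    p=np.array([(u-K[0,2])/K[0,0],(v-K[1,2])/K[1,1]]);th=np.hypot(*p)
    w=R.T@np.append(p/th*np.sin(th),np.cos(th));o=-R.T@t;return o+w*(z-o[2])/w[2]
def fproj(X):
    p=R@X+t;th=np.arctan2(np.hypot(p[0],p[1]),p[2]);q=p[:2]/np.hypot(p[0],p[1])*th;return K[0,0]*q+[K[0,2],K[1,2]]
a=np.radians(3.4);B=np.array([[np.cos(a),-np.sin(a)],[np.sin(a),np.cos(a)]])
ax=np.array([.551,-.153])
print("nut",fray(215,111,.085),"plate centre",fray(222,110,.076))
pts=[(205,162),(241,160),(176,135),(271,129),(177,98),(268,92)]
for p in pts:
    X=fray(*p,.076);print(p,X,"rel mm",(B.T@(X[:2]-ax)*1000).round(1))
P=[fray(*p,.076)[:2] for p in pts]
A=np.array([[2*x,2*y,1] for x,y in P]);s=np.linalg.lstsq(A,[x*x+y*y for x,y in P],rcond=None)[0];print("fit",s[:2],np.sqrt(s[2]+s[0]**2+s[1]**2))
print("corner",fray(355,108,.06), "front edge pt",fray(160,121,.06))
T=np.array([.481,-.2356,.1233])
for y in(.051,.0435,.0585):
    Q=T.copy();Q[:2]+=B@[0,y];Q[2]-=.011;print(y,fproj(Q))
```

```text
nut [ 0.55067594 -0.15506772  0.085     ] plate centre [ 0.55163928 -0.15746428  0.076     ]
(205, 162) [ 0.51166143 -0.14417354  0.076     ] rel mm [-38.7  11.1]
(241, 160) [ 0.51417361 -0.17350381  0.076     ] rel mm [-38.  -18.3]
(176, 135) [ 0.53249803 -0.11878304  0.076     ] rel mm [-16.4  35.3]
(271, 129) [ 0.53811353 -0.19570113  0.076     ] rel mm [-15.4 -41.9]
(177, 98) [ 0.56169342 -0.11895938  0.076     ] rel mm [12.7 33.3]
(268, 92) [ 0.56538713 -0.1921327   0.076     ] rel mm [ 12.  -39.9]
fit [ 0.54917393 -0.15621062] 0.039863419930037246
corner [ 0.55765573 -0.25747914  0.06      ] front edge pt [ 0.54375912 -0.09460435  0.06      ]
0.051 [243.56389003 222.1689722 ]
0.0435 [254.51574785 222.30165782]
0.0585 [232.80961583 222.01948006]
```

View pics/t1.png

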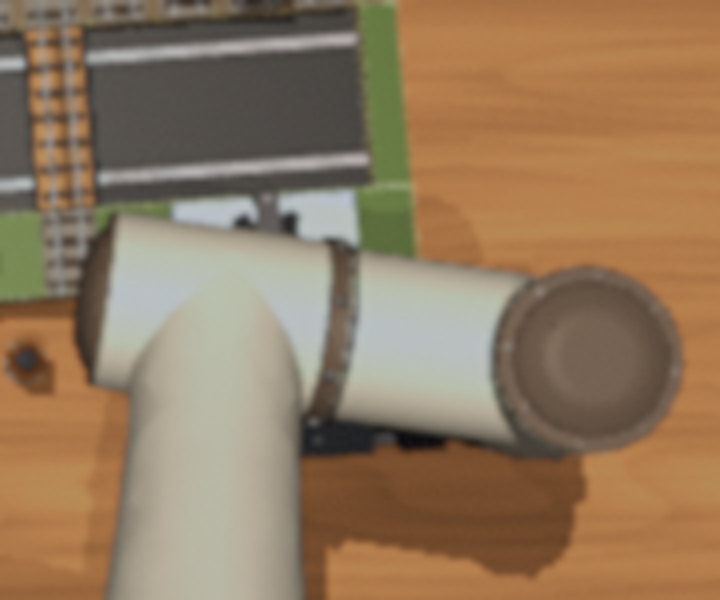

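Emit:
servo_tool(commands=[[[0,0,6,25,0,0,0],[0,0,6,50,0,0,0],[0,0,6,53,0,0,0],[0,0,6,53,0,0,0],[0,0,6,53,0,0,0]]])

```text
time_s: 3.7
tcp_pos: [0.4831, -0.2416, 0.0725]
ee_rot: [[0.998, 0.06, 0.004], [0.06, -0.998, -0.001], [0.004, 0.002, -1.0]]
wrist_force: [-0.2, 0.6, 0.6]
gripper_width: 1.002
gripper_force: 0.0
```

Emit:
servo_tool(commands=[[[0,7,0,0,0,0,0],[0,14,0,0,0,0,0],[0,21,0,0,0,0,0],[0,28,0,0,0,0,0],[0,28,0,0,0,0,0]]])

```text
time_s: 4.2
tcp_pos: [0.5105, -0.2397, 0.07]
ee_rot: [[0.998, 0.06, 0.001], [0.06, -0.998, -0.0], [0.001, 0.0, -1.0]]
wrist_force: [-0.1, 0.4, 0.1]
gripper_width: 1.0
gripper_force: 0.0
```

Emit:
servo_tool(commands=[[[0,0,-3,0,0,0,0],[0,0,-6,0,0,0,0],[0,0,-9,0,0,0,0],[0,0,-12,0,0,0,0],[0,0,-15,0,0,0,0]]])

```text
time_s: 4.7
tcp_pos: [0.5082, -0.2244, 0.0702]
ee_rot: [[0.998, 0.059, 0.0], [0.059, -0.998, 0.0], [0.0, -0.0, -1.0]]
wrist_force: [0.5, -0.1, -0.1]
gripper_width: 1.001
gripper_force: 0.0
```

Run:
```python
from station import r
import cv2
c=r.capture("wrist");s=r.sense();print(s["tcp_pos"],s["wrist_force"])
cv2.imwrite("pics/w2.png",cv2.resize(c["pixels"][20:260,120:440,::-1],None,fx=2.4,fy=2.4))
```

```text
[ 0.50821062 -0.22410222  0.07018667] [0.18343235 0.05642198 0.22740009]
```

View pics/w2.png

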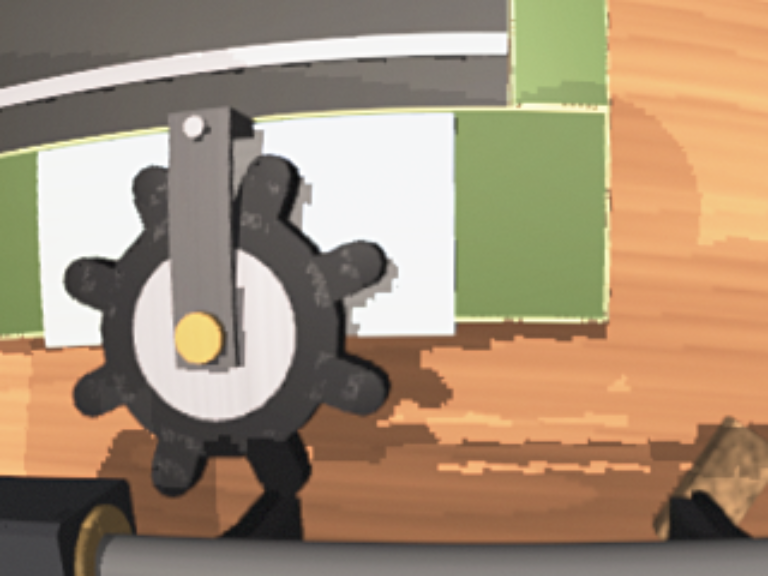

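The wrist view shows the wheel unturned, with its right front lobe at crop (285,470). The finger's edge is just in front of it at about (270,490), so the finger passed ahead of the lobe tips. I'll work out how much further in it needs to be.

```bash
cat >> h.py <<'E'
class W:
    def __init__(s,c): s.K,s.R,s.t=c["camera_matrix"],np.array(c["R"]),np.array(c["t"])
    def ray(s,u,v,z):
        p=np.array([(u-s.K[0,2])/s.K[0,0],(v-s.K[1,2])/s.K[1,1]]);th=np.hypot(*p)
        w=s.R.T@np.append(p/th*np.sin(th),np.cos(th));o=-s.R.T@s.t;return o+w*(z-o[2])/w[2]
    def proj(s,X):
        p=s.R@X+s.t;h=np.hypot(p[0],p[1]);return p[:2]/h*np.arctan2(h,p[2])*s.K[0,0]+[s.K[0,2],s.K[1,2]]
E
python3 - <<'E'
from station import r
from h import *
c=r.capture("wrist");w=W(c);s=r.sense();T=s["tcp_pos"];Rt=s["ee_rot"]
f=lambda u,v:(u/2.4+120,v/2.4+20)
for n,p,z in(("nut",(198,338),.085),("lobeR tip",(300,490),.076),("lobeL tip",(172,494),.076),("lobe R2",(385,395),.076),("lobe L2",(76,405),.076),("upL",(150,168),.076),("upR",(278,158),.076)):
    print(n,w.ray(*f(*p),z))
for z in(.06,.07,.08,.1): print("finger edge px->",z,[(Rt.T@(w.ray(*f(*p),z)-T)*1000).round(0)[:2].tolist() for p in((270,490),(300,500),(222,535),(300,535),(700,490),(670,500))])
for x in(-9.5,9.5):
  for y in(-43.5,-58.5):
    print(x,y,(w.proj(T+Rt@np.array([x,y,11])/1000)-[120,20])*2.4)
E
```

```text
nut [ 0.55034817 -0.154758    0.085     ]
lobeR tip [ 0.5111599  -0.17810107  0.076     ]
lobeL tip [ 0.50720744 -0.14209114  0.076     ]
lobe R2 [ 0.53700664 -0.19947858  0.076     ]
lobe L2 [ 0.53007468 -0.11375741  0.076     ]
upL [ 0.5920949  -0.13662676  0.076     ]
upR [ 0.59372487 -0.17078067  0.076     ]
finger edge px-> 0.06 [[0.0, -59.0], [-3.0, -50.0], [-14.0, -75.0], [-13.0, -51.0], [0.0, 62.0], [-3.0, 53.0]]
finger edge px-> 0.07 [[3.0, -56.0], [1.0, -48.0], [-10.0, -71.0], [-9.0, -49.0], [3.0, 58.0], [1.0, 50.0]]
finger edge px-> 0.08 [[7.0, -53.0], [4.0, -45.0], [-6.0, -67.0], [-5.0, -46.0], [7.0, 55.0], [4.0, 48.0]]
finger edge px-> 0.1 [[14.0, -47.0], [11.0, -40.0], [2.0, -59.0], [3.0, -40.0], [14.0, 49.0], [11.0, 42.0]]
-9.5 -43.5 [326.21118852 521.95654383]
-9.5 -58.5 [275.40157824 520.89456635]
9.5 -43.5 [321.96070105 457.21879308]
9.5 -58.5 [269.92126613 456.88570946]
```

Run:
```python
from station import r
import cv2,numpy as np
a=r.capture("side")["pixels"][110:280,160:360,::-1];w=r.capture("wrist")["pixels"][60:300,0:340,::-1]
a=cv2.resize(a,None,fx=2.2,fy=2.2,interpolation=cv2.INTER_CUBIC);w=cv2.resize(w,(340,240))
o=np.zeros((a.shape[0],a.shape[1]+340,3),np.uint8);o[:,:a.shape[1]]=a;o[:240,a.shape[1]:]=w
cv2.imwrite("pics/m3.png",o)
```

```text
(no output)
```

View pics/m3.png

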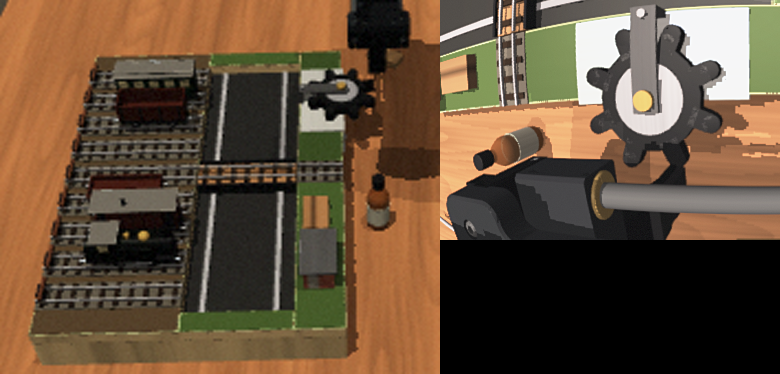

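The deck is still on the middle road and the wheel is at rest, so the fingertip is narrower than the pad and just grazed past the lobe tips. I'll go back right, move in 7 mm deeper and push again.

Emit:
servo_tool(commands=[[[0,-4,5,0,0,0,0],[0,-4,15,0,0,0,0],[0,-4,17,0,0,0,0],[0,3,17,0,0,0,0],[0,7,17,0,0,0,0]]])

```text
time_s: 5.4
tcp_pos: [0.5172, -0.2416, 0.0701]
ee_rot: [[0.998, 0.059, 0.001], [0.059, -0.998, -0.0], [0.001, 0.0, -1.0]]
wrist_force: [0.1, 0.3, -0.1]
gripper_width: 1.001
gripper_force: 0.0
```

Emit:
servo_tool(commands=[[[0,0,-3,0,0,0,0],[0,0,-6,0,0,0,0],[0,0,-9,0,0,0,0],[0,0,-12,0,0,0,0],[0,0,-15,0,0,0,0]]])

```text
time_s: 5.9
tcp_pos: [0.5154, -0.2259, 0.0701]
ee_rot: [[0.998, 0.059, -0.0], [0.059, -0.998, 0.0], [-0.0, -0.0, -1.0]]
wrist_force: [1.3, 0.5, -0.5]
gripper_width: 1.001
gripper_force: 0.0
```

Emit:
servo_tool(commands=[[[0,0,-2,0,0,0,0],[0,0,-4,0,0,0,0],[0,0,-6,0,0,0,0],[0,0,-6,0,0,0,0],[0,0,-6,0,0,0,0]]])

```text
time_s: 6.4
tcp_pos: [0.5152, -0.2203, 0.0701]
ee_rot: [[0.998, 0.059, 0.0], [0.059, -0.998, -0.0], [0.0, 0.0, -1.0]]
wrist_force: [1.0, 0.7, -0.7]
gripper_width: 0.998
gripper_force: 0.0
```

Run:
```python
from station import r
import cv2,numpy as np
w=r.capture("wrist")["pixels"][70:240,80:300,::-1];s=r.sense();print(s["tcp_pos"],s["wrist_force"])
cv2.imwrite("pics/w4.png",cv2.resize(w,None,fx=3.5,fy=3.5,interpolation=cv2.INTER_CUBIC))
```

```text
[ 0.5151373  -0.22034475  0.07010458] [ 0.53254307 -1.54696077 -0.3436446 ]
```

View pics/w4.png

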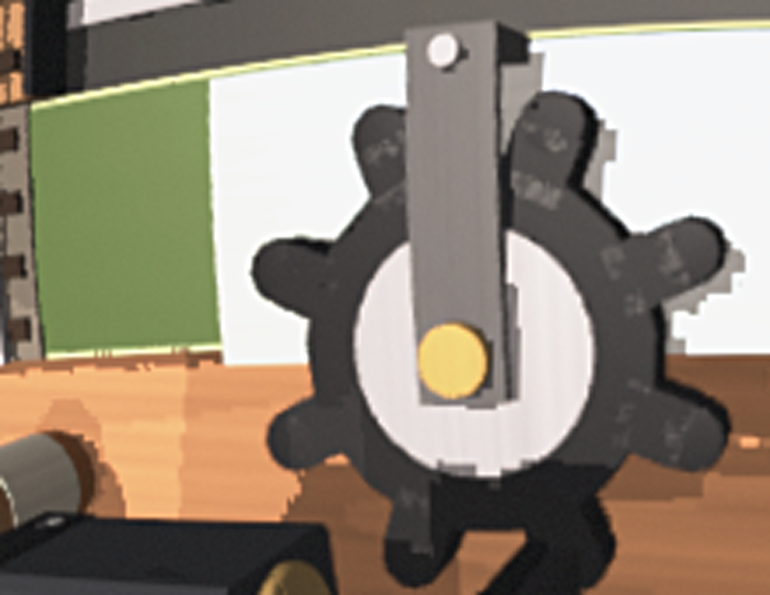

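The view shows the wheel resting with lobes at about ±22.5° and the finger in front at about (525,560), but it isn't clear whether a click has passed. I'll measure the deck numerically by its orange sleepers in the side camera.

```bash
cat > deck.py <<'E'
import numpy as np,cv2
from h import *
AX=np.array([.5505,-.155]);a=np.radians(3.4);B=np.array([[np.cos(a),-np.sin(a)],[np.sin(a),np.cos(a)]])
def deck(c):
    # orange sleeper pixels inside the pit area (board frame), rays onto z=.063
    h=cv2.cvtColor(c["pixels"],cv2.COLOR_RGB2HSV).astype(int);m=(h[...,0]>4)&(h[...,0]<18)&(h[...,1]>110)&(h[...,2]>90)
    v,u=np.nonzero(m);P=np.array([ray(c,*p,.063)[:2] for p in zip(u,v) ]);
    o=np.array([.541,-.02]);q=(P-o)@B   # board coords from front face
    k=(q[:,0]>.06)&(q[:,0]<.155)&(abs(q[:,1])<.21)
    return (np.median(q[k,1])*1000).round(1),k.sum(),(np.percentile(q[k,1],[5,95])*1000).round(0)
E
python3 - <<'E'
import pickle
from deck import *
from station import r
d=pickle.load(open("c0.pkl","rb"));print("start",deck(d["side"]));print("now",deck(r.capture("side")));s=r.sense();print(s["tcp_pos"],s["wrist_force"])
E
```

```text
start (np.float64(-1.4), np.int64(101), array([-197.,   15.]))
now (np.float64(-0.1), np.int64(104), array([-196.,   15.]))
[ 0.51515875 -0.22037812  0.07011469] [-0.11792747 -0.63680325  1.00750138]
```

The deck hasn't moved. In both wrist views the open fingertip shows at the same spot, and that fits a 19 mm wide tip about 20 mm higher than I assumed, because linkage fingers retract when open. It probably passed over the lobes. I'll back off, go 25 mm lower and return at the first stand-off.

Emit:
servo_tool(commands=[[[0,-15,0,0,0,0,0],[0,-30,10,0,0,0,0],[0,-30,19,10,0,0,0],[0,-30,19,25,0,0,0],[0,-30,19,25,0,0,0]]])

```text
time_s: 7.0
tcp_pos: [0.4846, -0.2416, 0.043]
ee_rot: [[0.998, 0.057, -0.004], [0.057, -0.998, 0.001], [-0.004, -0.001, -1.0]]
wrist_force: [-0.9, -0.0, 0.0]
gripper_width: 0.996
gripper_force: 0.0
```

Emit:
servo_tool(commands=[[[0,6,0,0,0,0,0],[0,12,0,0,0,0,0],[0,18,0,0,0,0,0],[0,23,0,0,0,0,0],[0,23,0,0,0,0,0]]])

```text
time_s: 7.5
tcp_pos: [0.5105, -0.2396, 0.0454]
ee_rot: [[0.998, 0.06, 0.001], [0.06, -0.998, -0.0], [0.001, 0.0, -1.0]]
wrist_force: [0.2, -0.1, -0.1]
gripper_width: 1.001
gripper_force: 0.0
```

Emit:
servo_tool(commands=[[[0,0,-3,0,0,0,0],[0,0,-6,0,0,0,0],[0,0,-9,0,0,0,0],[0,0,-12,0,0,0,0],[0,0,-12,0,0,0,0]]])

```text
time_s: 8.0
tcp_pos: [0.5078, -0.2276, 0.0451]
ee_rot: [[0.998, 0.06, -0.001], [0.06, -0.998, -0.0], [-0.001, 0.0, -1.0]]
wrist_force: [-1.2, -2.7, -0.7]
gripper_width: 1.002
gripper_force: 1.0
```

Run:
```python
from deck import *
from station import r
for i in range(3):
    c=r.capture("side");s=r.sense();print(s["time_s"],s["tcp_pos"],s["wrist_force"])
print(deck(c))
```

```text
8.05 [ 0.50790363 -0.22769052  0.0450708 ] [-0.5894333  -1.84077311 -0.09634601]
8.1 [ 0.50806189 -0.22777615  0.04506752] [-1.69697445 -1.57509741 -0.36146245]
8.15 [ 0.50823173 -0.22784516  0.04506617] [-1.1924549  -1.86460718 -0.17308482]
(np.float64(3.8), np.int64(105), array([-189.,   19.]))
```

Contact: about 2 N, and the deck has moved about 4 mm. I'll carry the lobe through the rest of the click.

Emit:
servo_tool(commands=[[[0,0,-3,0,0,0,0],[0,0,-6,0,0,0,0],[0,0,-9,0,0,0,0],[0,0,-12,0,0,0,0],[0,0,-15,0,0,0,0]]])

```text
time_s: 8.65
tcp_pos: [0.5082, -0.2122, 0.0451]
ee_rot: [[0.998, 0.059, 0.001], [0.059, -0.998, 0.0], [0.001, -0.0, -1.0]]
wrist_force: [1.0, 0.2, 0.5]
gripper_width: 1.004
gripper_force: 0.0
```

Emit:
servo_tool(commands=[[[0,0,-3,0,0,0,0],[0,0,-6,0,0,0,0],[0,0,-8,0,0,0,0],[0,0,-8,0,0,0,0],[0,0,-8,0,0,0,0]]])

```text
time_s: 9.15
tcp_pos: [0.5073, -0.2046, 0.0452]
ee_rot: [[0.998, 0.059, 0.0], [0.059, -0.998, 0.0], [0.0, -0.0, -1.0]]
wrist_force: [-1.0, -0.9, 0.6]
gripper_width: 0.998
gripper_force: 0.0
```

Run:
```python
from deck import *
from station import r
c=r.capture("side");s=r.sense();print(s["time_s"],s["tcp_pos"],s["wrist_force"],B.T@(s["tcp_pos"][:2]-AX)*1000)
print(deck(c))
```

```text
9.2 [ 0.507291   -0.2047159   0.04511907] [ 0.50885769 -0.20182056 -0.51706236] [-46.08141055 -47.06582315]
(np.float64(45.9), np.int64(127), array([-193.,   61.]))
```

One click is done (deck +46 mm). I'll repeat with the same stroke: out, right 35, in, left 35.

Emit:
servo_tool(commands=[[[0,-11,0,0,0,0,0],[0,-22,0,0,0,0,0],[0,-22,18,0,0,0,0],[0,-22,35,0,0,0,0],[0,-22,35,0,0,0,0]]])

```text
time_s: 9.7
tcp_pos: [0.4864, -0.2423, 0.0452]
ee_rot: [[0.998, 0.057, 0.0], [0.057, -0.998, -0.0], [0.0, 0.0, -1.0]]
wrist_force: [0.4, -0.4, -0.3]
gripper_width: 1.002
gripper_force: 0.0
```

Emit:
servo_tool(commands=[[[0,8,0,0,0,0,0],[0,16,0,0,0,0,0],[0,22,0,0,0,0,0],[0,22,0,0,0,0,0],[0,22,-3,0,0,0,0]]])

```text
time_s: 10.2
tcp_pos: [0.5092, -0.2363, 0.0449]
ee_rot: [[0.998, 0.059, -0.0], [0.059, -0.998, 0.0], [-0.0, -0.0, -1.0]]
wrist_force: [-0.2, -0.4, 0.2]
gripper_width: 0.996
gripper_force: 0.0
```

Emit:
servo_tool(commands=[[[0,0,-3,0,0,0,0],[0,0,-6,0,0,0,0],[0,0,-9,0,0,0,0],[0,0,-12,0,0,0,0],[0,0,-15,0,0,0,0]]])

```text
time_s: 10.7
tcp_pos: [0.5068, -0.2221, 0.045]
ee_rot: [[0.998, 0.059, -0.003], [0.059, -0.998, -0.001], [-0.003, 0.0, -1.0]]
wrist_force: [-3.5, -4.3, 0.3]
gripper_width: 0.998
gripper_force: 2.2
```

Emit:
servo_tool(commands=[[[0,0,-3,0,0,0,0],[0,0,-6,0,0,0,0],[0,0,-9,0,0,0,0],[0,0,-12,0,0,0,0],[0,0,-15,0,0,0,0]]])

```text
time_s: 11.2
tcp_pos: [0.508, -0.2061, 0.0453]
ee_rot: [[0.998, 0.059, 0.001], [0.059, -0.998, 0.0], [0.001, -0.0, -1.0]]
wrist_force: [0.0, 0.5, 0.3]
gripper_width: 1.0
gripper_force: 0.0
```

Emit:
servo_tool(commands=[[[0,0,-2,0,0,0,0],[0,0,-2,0,0,0,0],[0,0,-2,0,0,0,0],[0,0,-2,0,0,0,0],[0,0,-2,0,0,0,0]]])

```text
time_s: 11.7
tcp_pos: [0.5072, -0.2048, 0.0451]
ee_rot: [[0.998, 0.059, 0.0], [0.059, -0.998, -0.0], [0.0, 0.0, -1.0]]
wrist_force: [0.6, -1.0, -0.2]
gripper_width: 0.999
gripper_force: 0.0
```

Run:
```python
from deck import *
from station import r
c=r.capture("side");s=r.sense();print(s["time_s"],s["tcp_pos"],s["wrist_force"],B.T@(s["tcp_pos"][:2]-AX)*1000)
print(deck(c))
```

```text
11.75 [ 0.5071807  -0.20483819  0.04508871] [ 0.3420029   0.34192218 -0.41402802] [-46.19877396 -47.18135261]
(np.float64(90.2), np.int64(132), array([-194.,  105.]))
```

The second click is done (deck +90 mm). Here is the third stroke, followed by backing straight out.

Emit:
servo_tool(commands=[[[0,-11,0,0,0,0,0],[0,-22,0,0,0,0,0],[0,-22,18,0,0,0,0],[0,-22,35,0,0,0,0],[0,-22,35,0,0,0,0]]])

```text
time_s: 12.25
tcp_pos: [0.4863, -0.2422, 0.0452]
ee_rot: [[0.998, 0.057, -0.0], [0.057, -0.998, -0.0], [-0.0, 0.0, -1.0]]
wrist_force: [-0.4, -0.7, -0.4]
gripper_width: 1.001
gripper_force: 0.0
```

Emit:
servo_tool(commands=[[[0,8,0,0,0,0,0],[0,16,0,0,0,0,0],[0,22,0,0,0,0,0],[0,22,0,0,0,0,0],[0,22,-3,0,0,0,0]]])

```text
time_s: 12.75
tcp_pos: [0.5092, -0.2363, 0.0448]
ee_rot: [[0.998, 0.059, -0.0], [0.059, -0.998, 0.0], [-0.0, -0.0, -1.0]]
wrist_force: [-0.4, 0.3, -0.7]
gripper_width: 0.996
gripper_force: 0.0
```

Emit:
servo_tool(commands=[[[0,0,-3,0,0,0,0],[0,0,-6,0,0,0,0],[0,0,-9,0,0,0,0],[0,0,-12,0,0,0,0],[0,0,-15,0,0,0,0]]])

```text
time_s: 13.25
tcp_pos: [0.5068, -0.2221, 0.045]
ee_rot: [[0.998, 0.059, -0.003], [0.059, -0.998, -0.001], [-0.003, 0.0, -1.0]]
wrist_force: [-3.2, -4.1, -0.3]
gripper_width: 1.004
gripper_force: 2.2
```

Emit:
servo_tool(commands=[[[0,0,-3,0,0,0,0],[0,0,-6,0,0,0,0],[0,0,-9,0,0,0,0],[0,0,-12,0,0,0,0],[0,0,-15,0,0,0,0]]])

```text
time_s: 13.75
tcp_pos: [0.5079, -0.2061, 0.0453]
ee_rot: [[0.998, 0.059, 0.001], [0.059, -0.998, 0.0], [0.001, -0.0, -1.0]]
wrist_force: [0.5, 0.3, 0.2]
gripper_width: 1.0
gripper_force: 0.0
```

Emit:
servo_tool(commands=[[[0,0,-2,0,0,0,0],[0,0,-2,0,0,0,0],[0,-10,-2,0,0,0,0],[0,-20,-2,0,0,0,0],[0,-40,-2,0,0,0,0]]])

```text
time_s: 14.25
tcp_pos: [0.4669, -0.2073, 0.0451]
ee_rot: [[0.998, 0.059, 0.001], [0.059, -0.998, -0.0], [0.001, 0.0, -1.0]]
wrist_force: [-0.4, -0.3, -0.1]
gripper_width: 1.002
gripper_force: 0.0
```

Emit:
servo_tool(commands=[[[0,0,0,-40,0,0,0],[0,0,0,-80,0,0,0],[0,0,0,-120,0,0,0],[0,0,0,-150,0,0,0],[0,-30,0,-150,0,0,0]]])

```text
time_s: 14.75
tcp_pos: [0.4413, -0.2099, 0.1997]
ee_rot: [[0.998, 0.061, 0.011], [0.061, -0.998, -0.003], [0.011, 0.004, -1.0]]
wrist_force: [-0.4, -0.3, -0.5]
gripper_width: 0.998
gripper_force: 0.0
```

Run:
```python
from deck import *
from station import r
c=r.capture("side");s=r.sense();print(s["time_s"],s["tcp_pos"],s["wrist_force"]);print(deck(c))
a=c["pixels"][110:280,160:360,::-1];w=r.capture("wrist")["pixels"][::,::,::-1][:340,:400]
a=cv2.resize(a,(400,340),interpolation=cv2.INTER_CUBIC);cv2.imwrite("pics/f.png",np.hstack([a,w]))
```

```text
14.8 [ 0.43319267 -0.20878051  0.19699354] [-5.84563576  1.11402905 -2.10860803]
(np.float64(135.0), np.int64(152), array([-193.,  151.]))
```

View pics/f.png

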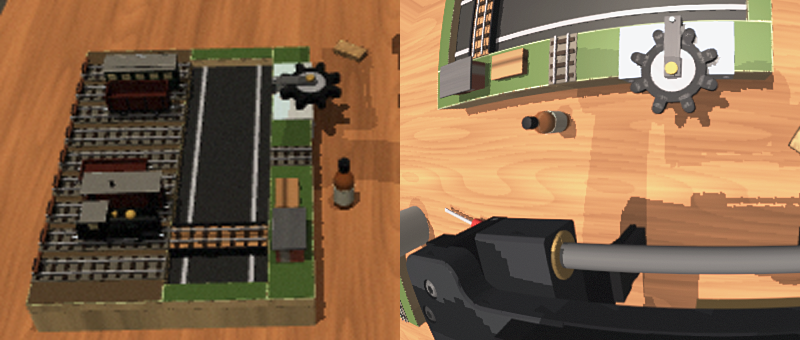

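The side view shows the deck (217,237) in line with the engine's road (engine at about (120,222)). It measures 135 mm left, which is three clicks. The wheel is at rest, the bystanders are in place and the arm is clear, so I'm handing in.

```bash
python3 -c "
from station import r
for i in range(4): r.capture('side')
print(r.sense()['joint_velocities'].round(1)); print(r.finish_job())"
```

```text
[ 0.2  0.8  0.6  0.  -0.1  0.1]
the job is handed in; nothing more can be done
None
```

I turned the thumbwheel three clicks with a fingertip. The deck measures 135 mm (three roads) to the left, in line with the tank engine's road, the wheel is resting in its click, and I have handed the job in.

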